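# Nest a pocket mirror for engraving

## Task

Load the round pocket mirror into the engraving nest: take it from the cork pad, lay it flat on the nest plate, then push the clamp slide up until the mirror is held snug between both stop pins and the slide's nose, and let go of everything. It is glass, so nudge it home gently, with no more than a light fingertip push, and leave the other things on the counter where they are.

Things in the scene. Friction and masses are not known exactly. Their poses are not given: they have to be found in the camera images.
- mirror: round pocket mirror with a plain steel back, a flat disc of 58 mm diameter and 10 mm thickness, about 90 g, lying glass down on the cork pad (square, 110 mm, 4 mm thick). Origin: centre of its underside; z up.
- nest: engraving nest fixed to the counter: aluminium plate 240 (x) x 110 (y) x 15 mm. Two stop pins stand towards its -x end; the clamp slide runs on its +x half between two guide strips (x = 10 to 114 mm, outer edges y = +-34 mm, 14 mm above the plate) and is pushed towards -x to clamp. The plate is bare between stops and strips. Origin: centre of the underside; x along the slide, z up.
- seat (a point): point on top of the nest plate over which the mirror's centre lies when it touches both stop pins: 55 mm from the nest's origin towards its -x, on its centre line, 15 mm above the counter. Axes as the nest's. With the slide fully open there are 18 to 30 mm to spare along x, 12 mm at the least as found. Stops, nose and mirror are hard: once all three points touch the mirror, the push soon rises well above the slide's own drag.
- stop_left: fixed steel stop pin, 10 mm diameter, rising 12 mm above the plate, polished. It stands 17 mm towards -x and 29.4 mm towards +y of the seat (nest axes), so the two stops hold the mirror 60 degrees either side of the push line. Origin: centre of its foot on the plate.
- stop_right: the same on the other side, 29.4 mm towards -y of the seat.
- slide: clamp slide: aluminium carriage 60 x 40 mm, 15 mm high, finger tab on top. Origin: under the middle of the tab, level with the plate's top; axes as the nest's. Moves along the nest's x only, 34 mm; starts near its open end. In front is a clamp screw with a round white nylon nose (10 mm diameter, 5.5 mm above the plate), locked where the last user set it: tip 56 to 68 mm ahead of the origin (-x).
- tab (a point): centre of the top of the slide's steel finger tab, right above the slide's origin. The tab is 12 mm thick along the slide (x), 26 mm wide (y), its top 45 mm above the plate; above the carriage it stands free on all sides, to be pinched from above or pushed. The slide drags with about 4 N, stays where it is left, and so keeps up to about 4 N on the mirror.
- candle: bystander: closed aluminium candle tin, 64 mm diameter, 48 mm high; origin under its centre.
- tape: bystander: roll of paper tape lying flat, 76 mm outside, 52 mm hole, 19 mm high; origin under its centre.
- stamp: bystander: wooden hand stamp standing up, 34 mm diameter, 60 mm high; origin under its centre.
- pen_cup: bystander: white cup, 76 mm wide, 95 mm high; origin under its centre.
- gift_box: bystander: small cardboard box 75 x 75 x 35 mm; origin under its centre.
- dust_brush: bystander: brush 170 mm long, lying; origin under its middle.
- polish: bystander: amber bottle, 44 mm wide, 110 mm high; origin under its centre.
Mind the look-alikes: they are no part of the job. Of the things shaped like the mirror, the steel one is meant.

How it is judged:
On the way:
1. the mirror lies on the nest plate, let go (horizontal distance between mirror and seat below 0.025 m and z of mirror in the frame of seat below 0.003 m and angle between mirror's own z axis and vertical below 0.08 rad and contact force between the fingers and mirror below 0.1 N), for 0.2 s.
At the end, for the whole second after the job is handed in: The mirror lies flat on the nest plate (within 2 mm of it and 0.05 rad), centred over the seat within 2 mm, at rest and clamped: each stop pin and the slide's nose press on it with more than 0.8 N (horizontal distance between mirror and seat below 0.002 m and z of mirror in the frame of seat below 0.002 m and angle between mirror's own z axis and vertical below 0.05 rad and contact force between mirror and stop_left above 0.8 N and contact force between mirror and stop_right above 0.8 N and contact force between mirror and slide above 0.8 N and linear speed of mirror below 0.005 m/s); the robot touches nothing.
It fails at once if the slide presses on the mirror with more than 18 N, or a stop pin with more than 20 N (the glass cracks) (contact force between mirror and slide above 18 N or contact force between mirror and stop_left above 20 N or contact force between mirror and stop_right above 20 N).
It fails at once if the mirror is tipped more than 0.5 rad (angle between mirror's own z axis and vertical above 0.5 rad).
It fails at once if a bystander is moved more than 30 mm (distance of any of candle, tape, stamp, pen_cup, gift_box, dust_brush, polish from where it was at the start of the episode above 0.03 m).
It also fails if it takes over 61 s, if anything falls off the work surface, if the arm or the gripper's body presses on something with over 40 N, if the wrist force passes 120 N, or if a joint passes its speed limit or range.

## Robot

A 7-joint arm with a two-finger parallel gripper is mounted at the origin on the work surface. World frame = base frame: x ahead of the robot, y to its left, z up, the work surface at z = 0. Lengths are in m, angles in rad, forces in N, time in s.
With the tool pointing down it reaches from about 0.4 to 0.875 m from the base axis. Payload 19.3 kg.
Tool frame: the origin (TCP) lies at the very end of the fingers, on their centre line; the grasp point (between the pads) lies 19 mm behind it; y points along the fingers, x is the direction in which the jaws open and shut, and the axes are right-handed (so a half turn about y gives the same grasp; the last joint's range is limited). The gripper opens to 85 mm and grips with 20 to 120 N. Pads are 22 mm wide; open, the fingers measure 114 mm over their backs; the gripper's body (76 mm by 85 mm) begins 54 mm behind the grasp point. The pads swing forward as they close: fully open they stand 13 mm farther back than shut.
Start: joints at [1.208, 0.521, -0.036, 1.599, 0.021, 1.021, -0.113], TCP at [0.18, -0.598, 0.231] pointing down, gripper open.
Joint ranges: [-2.91, 2.91], [-0.3, 2.13], [-1.5, 1.42], [0.17, 2.43], [-1.26, 4.41], [0.16, 1.93], [-2.52, 2.52]. Speed limits (rad/s): [1.89, 1.89, 2.39, 2.39, 3.01, 3.01, 3.01].

## Interface

Orientations are given as [roll, pitch, yaw] about the fixed x, y, z axes, in that order (R = Rz(yaw) Ry(pitch) Rx(roll)).
In Python, from workcell import bot gives the robot as it stands. The module is installed in compiled form; this text tells all that it offers.
- The arm moves only by the shell command python3 -m crank 'ROWS' [FORCE]. ROWS is JSON, a list of rows, each an object of numbers: "hand": the closure, from 0 (fully open) to 1 (shut); "dx", "dy", "dz": the shift along the tool's x, y, z in mm; "yaw": the turn about the tool's y in rad. In form: [{"hand": .., "dx": .., "dy": .., "dz": .., "yaw": ..}, ...]. A call has 1 to 12 rows; each row is the pose to reach, as a shift and turn from the pose commanded when the call began, along the tool's axes at that moment; what a row does not reach only later rows make up. A row lasts 1/12 s, in which the tool goes at most 41.7 mm and 7.16 degrees, less where a joint would pass 70% of its speed; a pose out of reach is approached as far as the arm can. A call with a gripper value outside its range is refused whole. The fingers move at their own pace and stop on an object; FORCE is the grip in N (left out, the last holds). Time passes only in rows, so rows that repeat a pose let the fingers close. It gives the time, the measured TCP pose, the force and the opening at its end, in the units of the state.
- bot.observe(): the state, without advancing time (a new reading comes with each control period).
- bot.grab_frame(name): name is "scene" or "top" or "wrist"; returns the picture (384x512x3 uint8, red, green, blue); there is no depth.
- bot.camera_info(name): a dict with "fx", "fy", "cx", "cy" (pixels), "dist" ([k1, k2, p1, p2, k3] as OpenCV has them; the pictures are not rectified), "rvec" (rotation vector, rad) and "tvec" (3), from world to camera coordinates, as OpenCV has them. Camera axes: x right, y down, z forward; pixel columns grow to the right and rows downward; lengths in m; the calibration is good to about 2 mm. A picture is of the moment at which its call begins: read the wrist's pose just before it. camera_info takes no time and is no camera call; for the wrist camera it gives the pose at the moment of the call.
- bot.job_done(): hands the job in, once; it reports no verdict.
The state is a dict: "clock": time; "qpos": joint angles; "qd": joint speeds; "joint_efforts": joint torques, N m; "position": TCP position; "tool_rot": TCP orientation; "force": force on the tool from outside, world axes, zero at the start; "moment": the same for the moment, N m; "grip_width": finger opening in m.
Only numpy, scipy, OpenCV 4.12 (cv2) and the standard library are available. Lean on these libraries where they do the work, as an engineer would, in place of code of your own. Each camera call takes 0.05 s, during which the arm holds its last target.

## Working session

There is one attempt and no reset: what is moved stays moved. The work goes in short steps, Python scripts to look and compute and a shell command to move; the robot and the scene stay as the last step left them, time stands still between calls to the robot, and variables do not carry over. Pictures are saved under pics/ and viewed, and the job is handed in when it is done.

```bash
mkdir -p pics; python3 - <<'E'
from workcell import bot
import cv2
print(bot.observe())
for n in ("scene","top","wrist"):
    c=bot.camera_info(n);print(n,c)
    cv2.imwrite(f"pics/{n}0.png",bot.grab_frame(n)[:,:,::-1])
E
```

```text
{'clock': 0.0, 'qpos': array([ 1.2078152 ,  0.52201347, -0.03634066,  1.59999735,  0.02116771,
        1.02112229, -0.11280752]), 'qd': array([-0.00103903,  0.00164758,  0.00058905, -0.00195335,  0.00071774,
        0.00065885,  0.00050653]), 'joint_efforts': array([ 1.24469418e-03, -9.27111840e+01,  1.98008761e+00, -3.69933128e+01,
        1.76617474e-02,  8.30262434e-03, -3.37183815e-05]), 'position': array([ 0.18026588, -0.59808024,  0.23072973]), 'tool_rot': array([-1.5708458e+00,  1.1559976e-03, -1.2780383e+00]), 'force': array([-0.07857819, -0.65336561,  0.38618302]), 'moment': array([ 0.00714254, -0.0220837 , -0.03612188]), 'grip_width': 0.08557730247929524}
scene {'fx': 351.42400269341823, 'fy': 351.42400269341823, 'cx': 260.397775478786, 'cy': 188.36418168176124, 'dist': array([0.00526549, 0.        , 0.        , 0.        , 0.        ]), 'rvec': array([ 0.77043636,  2.7639136 , -0.82430206]), 'tvec': array([ 0.49094711, -0.21286036,  1.1396391 ])}
top {'fx': 497.42575238658947, 'fy': 497.42575238658947, 'cx': 252.54527795017162, 'cy': 193.0680228055553, 'dist': array([-0.03223929,  0.        ,  0.        ,  0.        ,  0.        ]), 'rvec': array([ 2.18233187, -2.13038132,  0.17302833]), 'tvec': array([-0.03004578,  0.55623303,  1.32734379])}
wrist {'fx': 314.04217912646953, 'fy': 314.04217912646953, 'cx': 254.56653351048539, 'cy': 189.0445826879562, 'dist': array([0.00606112, 0.        , 0.        , 0.        , 0.        ]), 'rvec': array([-2.34084383,  1.73889072,  0.23709147]), 'tvec': array([-0.62502071, -0.03524404,  0.37876683])}
```

View pics/top0.png

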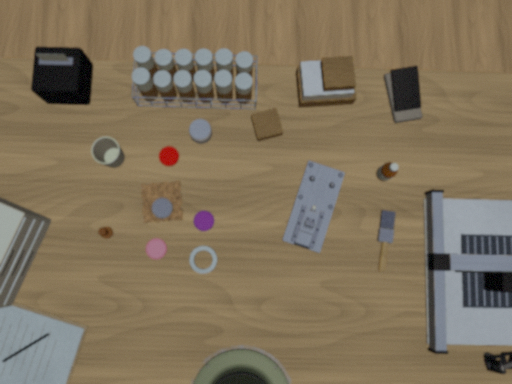

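View pics/scene0.png

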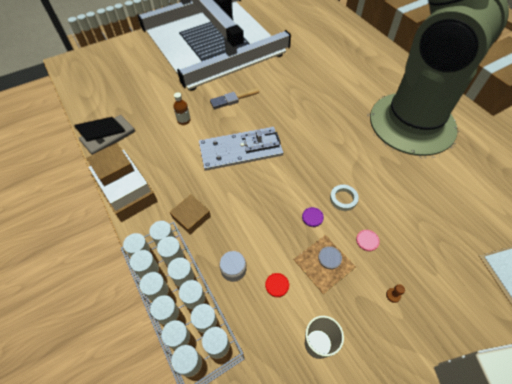

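View pics/wrist0.png

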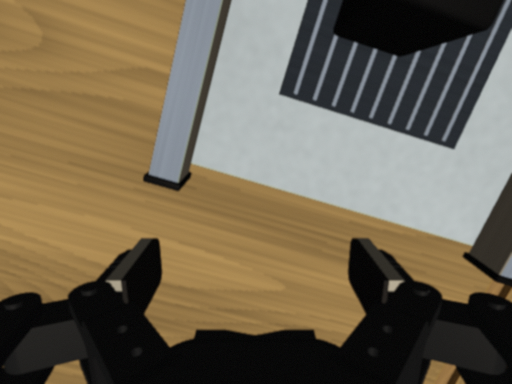

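Top view: the steel grey disc is on the cork pad at (162,208). The nest is at about (315,207). Other discs are red (169,156), purple (204,220), pink (156,248) and the taller candle tin (200,131). I'll check with enlarged crops.

```bash
cat > h.py <<'E'
import numpy as np,cv2
from workcell import bot
from scipy.spatial.transform import Rotation as Rn
def ray(c,px,z):
    K=np.array([[c["fx"],0,c["cx"]],[0,c["fy"],c["cy"]],[0,0,1]])
    u=cv2.undistortPoints(np.array(px,float).reshape(-1,1,2),K,c["dist"]).reshape(-1,2)
    R=cv2.Rodrigues(c["rvec"])[0];o=-R.T@c["tvec"]
    d=np.c_[u,np.ones(len(u))]@R
    return o+d*((z-o[2])/d[:,2])[:,None]
def proj(c,P):
    K=np.array([[c["fx"],0,c["cx"]],[0,c["fy"],c["cy"]],[0,0,1]])
    return cv2.projectPoints(np.array(P,float).reshape(-1,1,3),c["rvec"],c["tvec"],K,c["dist"])[0].reshape(-1,2)
def tool():
    s=bot.observe();return np.array(s["position"]),Rn.from_euler("xyz",s["tool_rot"]).as_matrix(),s
E
python3 - <<'E'
from h import *
c=bot.camera_info("top")
t=cv2.imread("pics/top0.png")
a=cv2.resize(t[170:265,130:230],None,fx=4,fy=4,interpolation=cv2.INTER_CUBIC)
b=cv2.resize(t[155:260,270:355],None,fx=4,fy=4,interpolation=cv2.INTER_CUBIC)
H=max(a.shape[0],b.shape[0]);o=np.zeros((H,a.shape[1]+b.shape[1],3),np.uint8)
o[:a.shape[0],:a.shape[1]]=a;o[:b.shape[0],a.shape[1]:]=b
cv2.imwrite("pics/crop1.png",o)
print(ray(c,[(162,208)],.014),ray(c,[(315,207)],.015))
s=cv2.imread("pics/scene0.png")
cv2.imwrite("pics/crop2.png",np.hstack([cv2.resize(s[120:180,190:290],None,fx=4,fy=4,interpolation=cv2.INTER_CUBIC),cv2.resize(s[225:285,290:390],None,fx=4,fy=4,interpolation=cv2.INTER_CUBIC)]))
E
```

```text
[[0.51209446 0.23376963 0.014     ]] [[ 0.52544535 -0.19254489  0.015     ]]
```

View pics/crop1.png

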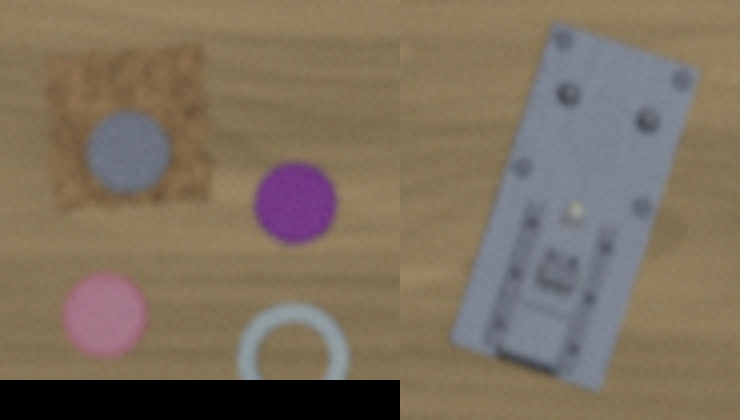

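View pics/crop2.png

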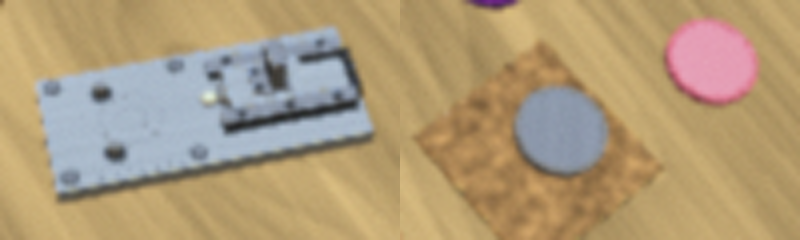

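The crop shows the grey steel disc on the cork. The candle tin at (200,131) is also grey, but it is taller and not on cork, and the red, purple and pink discs are the wrong colour. On the nest, the stop pins are at the upper end and the white nose is at about (413,207). Next I measure.

```bash
python3 - <<'E'
from h import *
c=bot.camera_info("top");t=cv2.imread("pics/top0.png")
hsv=cv2.cvtColor(t,cv2.COLOR_BGR2HSV);lab=cv2.cvtColor(t,cv2.COLOR_BGR2LAB)
m=(lab[:,:,2]<132).astype(np.uint8)*255
def big(x0,y0,x1,y1):
    r=np.zeros_like(m);r[y0:y1,x0:x1]=m[y0:y1,x0:x1]
    r=cv2.morphologyEx(r,cv2.MORPH_CLOSE,np.ones((5,5)))
    cs=cv2.findContours(r,cv2.RETR_EXTERNAL,cv2.CHAIN_APPROX_NONE)[0]
    return max(cs,key=cv2.contourArea)
k=big(145,185,182,225);(e)=cv2.fitEllipse(k);print("mirror",e,ray(c,[e[0]],.014))
k=big(270,150,360,262);r=cv2.minAreaRect(k);print(r)
b=ray(c,cv2.boxPoints(r),.015);print(b)
w=ray(c,k.reshape(-1,2),.015)[:,:2].astype(np.float32)
r=cv2.minAreaRect((w*1000));print("world rect",r)
# stops from crop, pin top z=.027 ; nose
P=np.array([(567,95),(647,121),(575,210)],float);P=np.c_[(P[:,0]-400)/4+270,P[:,1]/4+155]
print(P,ray(c,P,.027)[:2],ray(c,P,.0205)[2])
p,R,s=tool();print(R)
w=bot.camera_info("wrist");Rw=cv2.Rodrigues(w["rvec"])[0];o=-Rw.T@w["tvec"];print("cam in tool",R.T@(o-p),R.T@Rw.T)
E
```

```text
mirror ((161.59197998046875, 207.62193298339844), (19.22161293029785, 19.432207107543945), 66.75230407714844) [[0.5131226  0.23495329 0.014     ]]
((313.5409851074219, 206.0403289794922), (39.61714553833008, 84.6845474243164), 17.969139099121094)
[[ 0.43073591 -0.10048082  0.015     ]
 [ 0.6599258  -0.17132338  0.015     ]
 [ 0.62759386 -0.27853412  0.015     ]
 [ 0.39947364 -0.20521509  0.015     ]]
world rect ((529.5762329101562, -188.62582397460938), (110.10448455810547, 239.15386962890625), 72.8353042602539)
[[311.75 178.75]
 [331.75 185.25]
 [313.75 207.5 ]] [[ 0.60322212 -0.18131217  0.027     ]
 [ 0.58629324 -0.23743825  0.027     ]] [ 0.52331206 -0.18826575  0.0205    ]
[[ 2.88594972e-01 -3.00919127e-04  9.57451227e-01]
 [-9.57450882e-01  8.14687247e-04  2.88595124e-01]
 [-8.66867097e-04 -9.99999623e-01 -5.30006402e-05]]
cam in tool [ 0.00046466 -0.14316856  0.06710701] [[ 9.99999976e-01  4.83102967e-05  2.14463247e-04]
 [-1.93823957e-04 -2.66579129e-01  9.63813016e-01]
 [ 1.03733518e-04 -9.63813035e-01 -2.66579113e-01]]
```

```bash
python3 -m crank '[{"dx":-150,"dz":300},{"dx":-150,"dz":300},{"dx":-150,"dz":300},{"dx":-150,"dz":300},{"dx":-150,"dz":300},{"dx":-150,"dz":300},{"dx":-150,"dz":300},{"dx":-150,"dz":300},{"dx":-150,"dz":300},{"dx":-700,"dz":560,"dy":80},{"dx":-700,"dz":560,"dy":80},{"dx":-700,"dz":560,"dy":80}]'
```

```text
$[0]: bad value
```

```bash
python3 -m crank '[{"hand":0,"dx":-150,"dy":0,"dz":300,"yaw":0},{"hand":0,"dx":-150,"dy":0,"dz":300,"yaw":0},{"hand":0,"dx":-150,"dy":0,"dz":300,"yaw":0},{"hand":0,"dx":-150,"dy":0,"dz":300,"yaw":0},{"hand":0,"dx":-150,"dy":0,"dz":300,"yaw":0},{"hand":0,"dx":-150,"dy":0,"dz":300,"yaw":0},{"hand":0,"dx":-150,"dy":0,"dz":300,"yaw":0},{"hand":0,"dx":-150,"dy":0,"dz":300,"yaw":0},{"hand":0,"dx":-150,"dy":0,"dz":300,"yaw":0},{"hand":0,"dx":-700,"dy":80,"dz":560,"yaw":0},{"hand":0,"dx":-700,"dy":80,"dz":560,"yaw":0},{"hand":0,"dx":-700,"dy":80,"dz":560,"yaw":0}]'
```

```text
clock: 1.15
position: [0.4424, -0.2443, 0.2146]
tool_rot: [-1.571, 0.0, -1.279]
force: [2.1, 0.6, -0.0]
grip_width: 0.0854
```

```bash
python3 -m crank '[{"hand":0,"dx":-440,"dy":64,"dz":207,"yaw":0},{"hand":0,"dx":-440,"dy":64,"dz":207,"yaw":0},{"hand":0,"dx":-440,"dy":64,"dz":207,"yaw":0},{"hand":0,"dx":-440,"dy":64,"dz":207,"yaw":0},{"hand":0,"dx":-440,"dy":64,"dz":207,"yaw":0},{"hand":0,"dx":-440,"dy":64,"dz":207,"yaw":0},{"hand":0,"dx":-440,"dy":64,"dz":207,"yaw":0},{"hand":0,"dx":-440,"dy":64,"dz":207,"yaw":0},{"hand":0,"dx":-440,"dy":64,"dz":207,"yaw":0},{"hand":0,"dx":-440,"dy":64,"dz":207,"yaw":0},{"hand":0,"dx":-440,"dy":64,"dz":207,"yaw":0},{"hand":0,"dx":-440,"dy":64,"dz":207,"yaw":0}]'; python3 -m crank '[{"hand":0,"dx":0,"dy":0,"dz":0,"yaw":0},{"hand":0,"dx":0,"dy":0,"dz":0,"yaw":0},{"hand":0,"dx":0,"dy":0,"dz":0,"yaw":0}]'
```

```text
clock: 2.15
position: [0.5136, 0.2387, 0.1504]
tool_rot: [-1.571, 0.001, -1.276]
force: [-0.8, -0.6, 0.2]
grip_width: 0.0857
clock: 2.4
position: [0.5138, 0.2347, 0.1507]
tool_rot: [-1.572, -0.001, -1.278]
force: [0.2, -1.5, -0.5]
grip_width: 0.0854
```

```bash
python3 - <<'E'
from h import *
w=bot.camera_info("wrist");p,R,s=tool()
f=bot.grab_frame("wrist");cv2.imwrite("pics/w1.png",f[:,:,::-1])
print(p,s["tool_rot"],s["qpos"])
print("expect mirror",proj(w,[[.513,.235,.014]]),"tcp",proj(w,[p]))
E
```

```text
[0.51381166 0.23466901 0.15070716] [-1.57153600e+00 -5.50029148e-04 -1.27812302e+00] [-0.35271538  0.53558208 -0.25033995  1.82574059  0.17713906  0.80281344
 -1.97112607]
expect mirror [[253.31244055 178.80524845]] tcp [[253.55742898 242.45958202]]
```

View pics/w1.png

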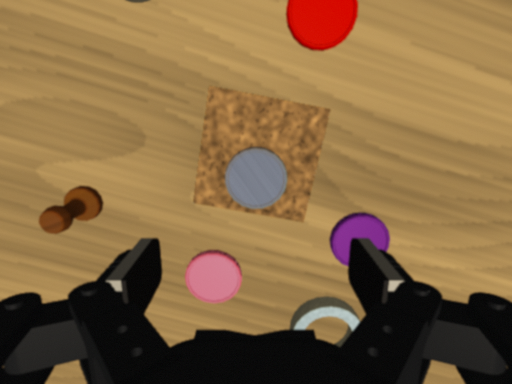

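The wrist view shows the grey mirror on cork at (256,178), with the pink disc at (214,276), the purple disc at (360,238) and the stamp on the left. The jaws' footprint is clear.

```bash
python3 - <<'E'
from h import *
w=bot.camera_info("wrist");p,R,s=tool()
t=cv2.imread("pics/w1.png");lab=cv2.cvtColor(t,cv2.COLOR_BGR2LAB)
m=np.zeros(t.shape[:2],np.uint8);m[140:215,215:300]=(lab[140:215,215:300,2]<132)*255
cs=cv2.findContours(m,cv2.RETR_EXTERNAL,cv2.CHAIN_APPROX_NONE)[0];k=max(cs,key=cv2.contourArea)
W=ray(w,k.reshape(-1,2),.014)[:,:2].astype(np.float32)
e=cv2.fitEllipse(W*1000);print(cv2.fitEllipse(k),e)
q=np.r_[np.array(e[0])/1000,.0]
print("move",R.T@(q-p)*1000)
E
```

```text
((255.58689880371094, 178.1544189453125), (57.73627853393555, 59.25930404663086), 91.62039947509766) ((513.71875, 232.46136474609375), (54.28531265258789, 54.460777282714844), 132.91928100585938)
move [  1.49556899 150.94127662  -0.68316509]
```

```bash
python3 -m crank '[{"hand":0.22,"dx":1.5,"dy":40,"dz":-0.7,"yaw":0},{"hand":0.22,"dx":1.5,"dy":80,"dz":-0.7,"yaw":0},{"hand":0.22,"dx":1.5,"dy":110,"dz":-0.7,"yaw":0},{"hand":0.22,"dx":1.5,"dy":128,"dz":-0.7,"yaw":0},{"hand":0.22,"dx":1.5,"dy":136,"dz":-0.7,"yaw":0},{"hand":0.22,"dx":1.5,"dy":136,"dz":-0.7,"yaw":0},{"hand":0.22,"dx":1.5,"dy":136,"dz":-0.7,"yaw":0}]' 20
```

```text
clock: 3.03
position: [0.5142, 0.2333, 0.0159]
tool_rot: [-1.57, -0.0, -1.279]
force: [0.0, -0.3, 0.9]
grip_width: 0.0666
```

```bash
python3 - <<'E'
from h import *
f=bot.grab_frame("wrist");cv2.imwrite("pics/w2.png",f[:,:,::-1])
E
```

```text
(no output)
```

View pics/w2.png

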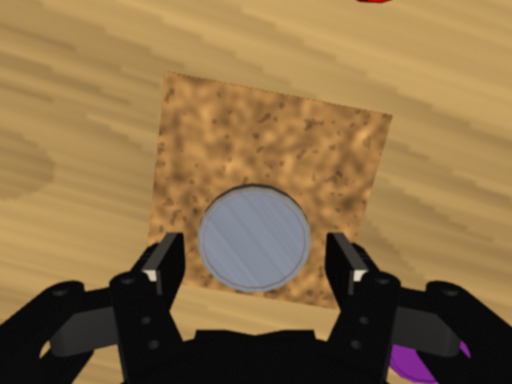

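The mirror at (255,238) sits centred between the fingertips, whose inner edges are at columns 184 and 326. Now I descend with the force watched.

```bash
python3 -m crank '[{"hand":0.22,"dx":0,"dy":5,"dz":0,"yaw":0},{"hand":0.22,"dx":0,"dy":7,"dz":0,"yaw":0},{"hand":0.22,"dx":0,"dy":7,"dz":0,"yaw":0}]'; python3 -m crank '[{"hand":0.22,"dx":0,"dy":2,"dz":0,"yaw":0},{"hand":0.22,"dx":0,"dy":3,"dz":0,"yaw":0},{"hand":0.22,"dx":0,"dy":3,"dz":0,"yaw":0}]'
```

```text
clock: 3.33
position: [0.5138, 0.2338, 0.0082]
tool_rot: [-1.57, 0.0, -1.278]
force: [-0.0, -0.0, -0.3]
grip_width: 0.0669
clock: 3.58
position: [0.5136, 0.2337, 0.0049]
tool_rot: [-1.571, -0.0, -1.278]
force: [-0.2, -0.4, -0.3]
grip_width: 0.0663
```

```bash
python3 -m crank '[{"hand":0.22,"dx":0,"dy":2,"dz":0,"yaw":0},{"hand":0.22,"dx":0,"dy":2,"dz":0,"yaw":0},{"hand":0.22,"dx":0,"dy":2,"dz":0,"yaw":0}]'; python3 -m crank '[{"hand":0.3,"dx":0,"dy":0,"dz":0,"yaw":0},{"hand":0.36,"dx":0,"dy":0,"dz":0,"yaw":0},{"hand":0.4,"dx":0,"dy":0,"dz":0,"yaw":0},{"hand":0.4,"dx":0,"dy":0,"dz":0,"yaw":0},{"hand":0.4,"dx":0,"dy":0,"dz":0,"yaw":0}]' 20
```

```text
clock: 3.83
position: [0.5136, 0.2337, 0.0029]
tool_rot: [-1.571, 0.0, -1.278]
force: [-0.2, 0.2, 0.1]
grip_width: 0.0663
clock: 4.25
position: [0.5137, 0.2337, 0.0032]
tool_rot: [-1.571, -0.0, -1.278]
force: [-2.2, -1.5, 5.2]
grip_width: 0.0567
```

```bash
python3 - <<'E'
from h import *
f=bot.grab_frame("wrist");cv2.imwrite("pics/w3.png",f[:,:,::-1])
f=bot.grab_frame("scene");cv2.imwrite("pics/s3.png",cv2.resize(f[210:300,280:400,::-1],None,fx=5,fy=5))
E
```

```text
(no output)
```

View pics/w3.png

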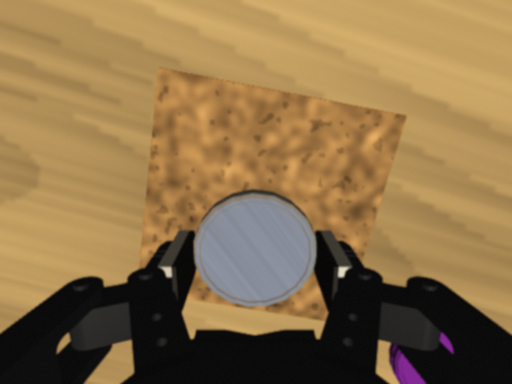

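The pads touch both sides of the disc, at columns 194 and 317. I'll lift and check.

```bash
python3 -m crank '[{"hand":0.45,"dx":0,"dy":-3,"dz":0,"yaw":0},{"hand":0.45,"dx":0,"dy":-10,"dz":0,"yaw":0},{"hand":0.45,"dx":0,"dy":-25,"dz":0,"yaw":0},{"hand":0.45,"dx":0,"dy":-45,"dz":0,"yaw":0},{"hand":0.45,"dx":0,"dy":-70,"dz":0,"yaw":0},{"hand":0.45,"dx":0,"dy":-90,"dz":0,"yaw":0},{"hand":0.45,"dx":0,"dy":-100,"dz":0,"yaw":0},{"hand":0.45,"dx":0,"dy":-100,"dz":0,"yaw":0},{"hand":0.45,"dx":0,"dy":-100,"dz":0,"yaw":0}]' 25; python3 - <<'E'
from h import *
f=bot.grab_frame("wrist");cv2.imwrite("pics/w4.png",f[:,:,::-1])
print(bot.observe()['position'])
E
```

```text
clock: 5.1
position: [0.5137, 0.2336, 0.1029]
tool_rot: [-1.57, 0.0, -1.278]
force: [-0.6, -1.4, -1.8]
grip_width: 0.0563
[0.51332199 0.2334276  0.10219097]
```

View pics/w4.png

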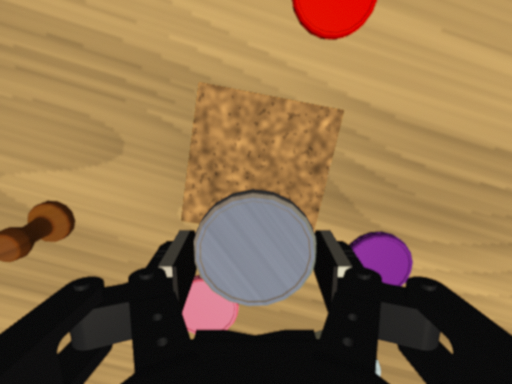

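```bash
python3 -m crank '[{"hand":0.45,"dx":20,"dy":-10,"dz":-6,"yaw":0.03},{"hand":0.45,"dx":50,"dy":-30,"dz":-15,"yaw":0.09},{"hand":0.45,"dx":90,"dy":-50,"dz":-27,"yaw":0.15},{"hand":0.45,"dx":130,"dy":-67,"dz":-39,"yaw":0.22},{"hand":0.45,"dx":170,"dy":-67,"dz":-51,"yaw":0.28},{"hand":0.45,"dx":210,"dy":-67,"dz":-62,"yaw":0.34},{"hand":0.45,"dx":250,"dy":-67,"dz":-74,"yaw":0.4},{"hand":0.45,"dx":290,"dy":-67,"dz":-86,"yaw":0.46},{"hand":0.45,"dx":325,"dy":-67,"dz":-97,"yaw":0.51},{"hand":0.45,"dx":355,"dy":-67,"dz":-106,"yaw":0.55},{"hand":0.45,"dx":380,"dy":-67,"dz":-113,"yaw":0.58},{"hand":0.45,"dx":395,"dy":-67,"dz":-117,"yaw":0.593}]'; python3 -m crank '[{"hand":0.45,"dx":3,"dy":0,"dz":0,"yaw":0},{"hand":0.45,"dx":3,"dy":0,"dz":0,"yaw":0},{"hand":0.45,"dx":3,"dy":0,"dz":0,"yaw":0},{"hand":0.45,"dx":3,"dy":0,"dz":0,"yaw":0}]';  python3 - <<'E'
from h import *
p,R,s=tool();w=bot.camera_info("wrist")
f=bot.grab_frame("wrist");cv2.imwrite("pics/w5.png",f[:,:,::-1])
import pickle;pickle.dump((w,p,R),open("w5.pkl","wb"));print(p,s["tool_rot"],s["qpos"])
E
```

```text
clock: 6.15
position: [0.5145, -0.1816, 0.1686]
tool_rot: [-1.573, -0.001, -1.876]
force: [0.1, -0.5, -1.9]
grip_width: 0.0567
clock: 6.48
position: [0.5149, -0.1795, 0.1696]
tool_rot: [-1.571, 0.001, -1.869]
force: [0.4, 0.3, -1.4]
grip_width: 0.0569
[ 0.51488815 -0.17945204  0.1696487 ] [-1.57149453e+00  5.28913555e-04 -1.86866069e+00] [ 0.2731502   0.47357874 -0.06220792  1.86930014  0.03870182  0.80052747
 -1.67786104]
```

View pics/w5.png

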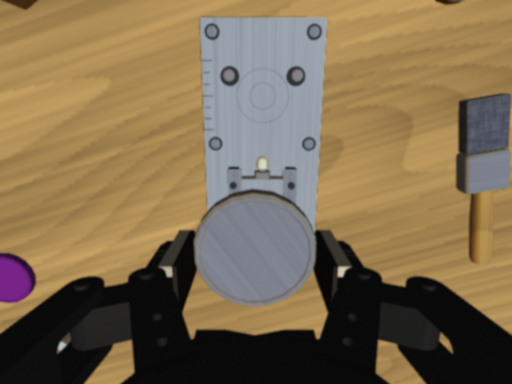

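The seat's ring is at (263,96), the stop pins at (230,76) and (296,76), and the nose at (263,163). I'll enlarge this for precise picks.

```bash
python3 - <<'E'
import cv2
t=cv2.imread("pics/w5.png")
cv2.imwrite("pics/w5c.png",cv2.resize(t[10:200,190:340],None,fx=3,fy=3,interpolation=cv2.INTER_CUBIC))
E
```

```text
(no output)
```

View pics/w5c.png

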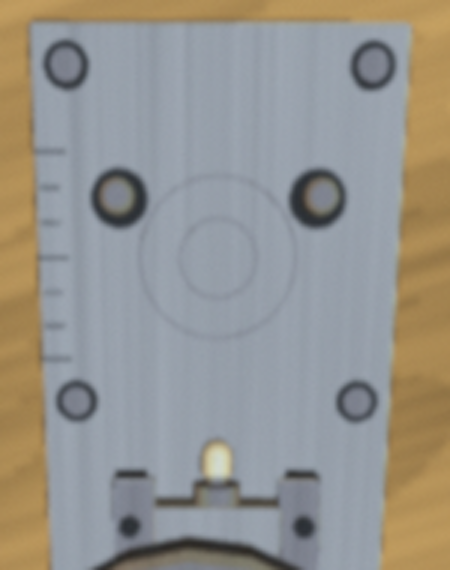

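```bash
python3 - <<'E'
from h import *
import pickle;w,p,R=pickle.load(open("w5.pkl","rb"))
f=lambda a:[((x+.5)/3-.5+190,(y+.5)/3-.5+10) for x,y in a]
seat=ray(w,f([(218,257)]),.015)[0]
stops=ray(w,f([(118,196),(320,195)]),.027)
nose=ray(w,f([(217,440)]),.0175)[0]
cor=ray(w,f([(30,22),(411,24)]),.015)
print("seat",seat,"stops",stops,"nose",nose,"cor",cor)
d=stops[0]-stops[1];print(np.hypot(*d[:2]),np.arctan2(d[1],d[0]))
ny=d/np.linalg.norm(d) ; nx=np.array([ny[1],-ny[0],0])
print("seat from stops",stops.mean(0)+nx*.017*np.sign(nx@(nose-seat)), "gap",nx@(nose-seat)*1000)
cx=cor.mean(0);print("seat from end edge: ",cx+nx*.065*np.sign(nx@(nose-seat)),np.linalg.norm(cor[0]-cor[1]),np.arctan2(*(cor[0]-cor[1])[1::-1]))
t=cv2.imread("pics/w5.png")
# mirror in tool
e=[(255.5,248)]
m=ray(w,e,p[2]+.011)[0];print("mirror in tool",R.T@(m-p)*1000)
L=ray(w,[(194.5,248),(316.5,248),(255.5,191.5),(255.5,304)],p[2]+.011);print((R.T@(L-p).T).T*1000)
print("tool needs (tool axes, mm) seat-tcp",R.T@(seat-p)*1000,"tool z axis",R[:,2],"nx",nx)
E
```

```text
seat [ 0.58273838 -0.20822871  0.015     ] stops [[ 0.60696505 -0.18536919  0.027     ]
 [ 0.59028205 -0.24061012  0.027     ]] nose [ 0.52973483 -0.19195739  0.0175    ] cor [[ 0.65964651 -0.17548163  0.015     ]
 [ 0.6273441  -0.27886227  0.015     ]]
0.057705141931901356 1.2775017297773992
seat from stops [ 0.58234951 -0.20807482  0.027     ] gap -55.44428456100421
seat from end edge:  [ 0.58127103 -0.20837995  0.015     ] 0.10830975284375133 1.2679471021302238
mirror in tool [  1.10625339 -11.00250896   2.7493825 ]
[[-26.97710897 -10.98765054   2.74258947]
 [ 29.17934463 -11.01737142   2.7697375 ]
 [  1.08269199 -11.02138549  29.80308225]
 [  1.13198002 -10.9817575  -26.99133668]]
tool needs (tool axes, mm) seat-tcp [  7.67865656 154.59343876  73.41578467] tool z axis [ 9.55965308e-01 -2.93478862e-01 -6.98203186e-04] nx [ 0.95729658 -0.28910769  0.        ]
```

```bash
python3 -m crank '[{"hand":0.45,"dx":3,"dy":10,"dz":25,"yaw":0},{"hand":0.45,"dx":6.5,"dy":30,"dz":55,"yaw":0},{"hand":0.45,"dx":6.5,"dy":55,"dz":63,"yaw":0},{"hand":0.45,"dx":6.5,"dy":80,"dz":63,"yaw":0},{"hand":0.45,"dx":6.5,"dy":105,"dz":63,"yaw":0},{"hand":0.45,"dx":6.5,"dy":122,"dz":63,"yaw":0},{"hand":0.45,"dx":6.5,"dy":130,"dz":63,"yaw":0},{"hand":0.45,"dx":6.5,"dy":130,"dz":63,"yaw":0},{"hand":0.45,"dx":6.5,"dy":130,"dz":63,"yaw":0}]';  python3 - <<'E'
from h import *
p,R,s=tool();w=bot.camera_info("wrist")
f=bot.grab_frame("wrist");cv2.imwrite("pics/w6.png",f[:,:,::-1])
print(p,s["tool_rot"],s["force"],R.T@(np.array([.5825,-.208,.015])-p)*1000)
E
```

```text
clock: 7.28
position: [0.5734, -0.2055, 0.0405]
tool_rot: [-1.571, 0.0, -1.87]
force: [-0.6, 0.2, -0.9]
grip_width: 0.0561
[ 0.57336954 -0.20545125  0.04052154] [-1.57060593e+00  1.51000017e-04 -1.87032555e+00] [-0.61217121  0.21236961 -0.92205949] [-0.25500576 25.52338263  9.4711295 ]
```

View pics/w6.png

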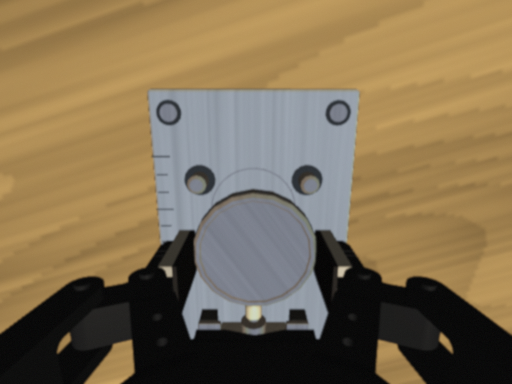

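The mirror at (255,248) is centred between the stops at (199,180) and (310,180), with the nose at (254,312) clear of it. I'm lowering it.

```bash
python3 -m crank '[{"hand":0.45,"dx":0,"dy":12,"dz":0,"yaw":0},{"hand":0.45,"dx":0,"dy":20,"dz":0,"yaw":0},{"hand":0.45,"dx":0,"dy":23,"dz":0,"yaw":0},{"hand":0.45,"dx":0,"dy":24,"dz":0,"yaw":0},{"hand":0.45,"dx":0,"dy":24,"dz":0,"yaw":0}]'; python3 -m crank '[{"hand":0.45,"dx":0,"dy":1,"dz":0,"yaw":0},{"hand":0.45,"dx":0,"dy":1,"dz":0,"yaw":0}]';python3 -m crank '[{"hand":0.45,"dx":0,"dy":1,"dz":0,"yaw":0},{"hand":0.45,"dx":0,"dy":1,"dz":0,"yaw":0}]'
```

```text
clock: 7.75
position: [0.5729, -0.2059, 0.0157]
tool_rot: [-1.571, 0.0, -1.871]
force: [0.5, -1.1, -1.3]
grip_width: 0.0564
clock: 7.92
position: [0.5731, -0.206, 0.0151]
tool_rot: [-1.571, 0.0, -1.871]
force: [0.4, 0.3, -0.6]
grip_width: 0.0564
clock: 8.08
position: [0.5732, -0.206, 0.0143]
tool_rot: [-1.57, 0.0, -1.871]
force: [-0.8, 0.7, 2.2]
grip_width: 0.0564
```

```bash
python3 -m crank '[{"hand":0.33,"dx":0,"dy":0,"dz":0,"yaw":0},{"hand":0.3,"dx":0,"dy":0,"dz":0,"yaw":0},{"hand":0.25,"dx":0,"dy":0,"dz":0,"yaw":0},{"hand":0.2,"dx":0,"dy":0,"dz":0,"yaw":0},{"hand":0.2,"dx":0,"dy":0,"dz":0,"yaw":0},{"hand":0.2,"dx":0,"dy":0,"dz":0,"yaw":0}]'; python3 -m crank '[{"hand":0.2,"dx":0,"dy":-5,"dz":0,"yaw":0},{"hand":0.2,"dx":0,"dy":-20,"dz":0,"yaw":0},{"hand":0.2,"dx":0,"dy":-50,"dz":-10,"yaw":0},{"hand":0.2,"dx":0,"dy":-90,"dz":-20,"yaw":0},{"hand":0.2,"dx":0,"dy":-125,"dz":-35,"yaw":0},{"hand":0.2,"dx":0,"dy":-140,"dz":-50,"yaw":0},{"hand":0.2,"dx":0,"dy":-140,"dz":-60,"yaw":0},{"hand":0.2,"dx":0,"dy":-140,"dz":-60,"yaw":0},{"hand":0.2,"dx":0,"dy":-140,"dz":-60,"yaw":0}]'
python3 - <<'E'
from h import *
import pickle
p,R,s=tool();w=bot.camera_info("wrist");pickle.dump((w,p,R),open("w7.pkl","wb"))
f=bot.grab_frame("wrist");cv2.imwrite("pics/w7.png",f[:,:,::-1])
print(p,s["tool_rot"],s["force"])
E
```

```text
clock: 8.58
position: [0.573, -0.2059, 0.014]
tool_rot: [-1.571, 0.0, -1.871]
force: [-0.5, 0.5, 0.4]
grip_width: 0.0683
clock: 9.33
position: [0.5158, -0.1882, 0.1544]
tool_rot: [-1.57, 0.0, -1.871]
force: [0.9, -0.1, 0.5]
grip_width: 0.0682
[ 0.51581438 -0.18822288  0.15443939] [-1.57019267e+00  4.09394309e-05 -1.87099533e+00] [ 0.91426032 -0.12591692  0.46181246]
```

View pics/w7.png

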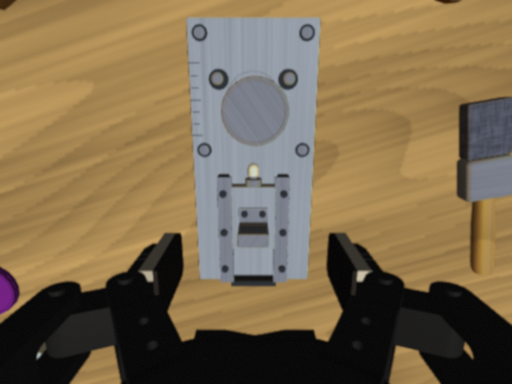

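The mirror lies on the plate at (255,110), just short of the stops. The slide and tab are around (253,220). I'll enlarge the tab.

```bash
python3 - <<'E'
import cv2
t=cv2.imread("pics/w7.png")
cv2.imwrite("pics/w7c.png",cv2.resize(t[150:295,185:325],None,fx=4,fy=4,interpolation=cv2.INTER_CUBIC))
E
```

```text
(no output)
```

View pics/w7c.png

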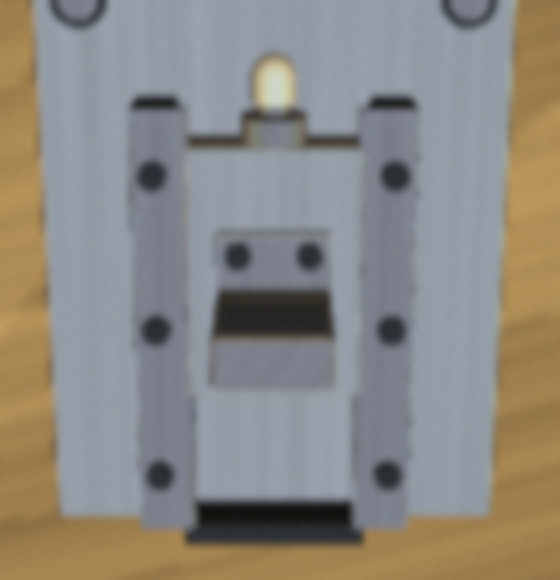

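```bash
python3 - <<'E'
from h import *
import pickle;w,p,R=pickle.load(open("w7.pkl","rb"))
f=lambda a:[((x+.5)/4-.5+185,(y+.5)/4-.5+150) for x,y in a]
T=ray(w,f([(272,362),(272,337),(272,388),(209,385),(335,385)]),.060)
print((R.T@(T-p).T).T*1000)
N=ray(w,f([(274,55)]),.0175)
print("nose",(R.T@(N-p).T).T*1000)
t=cv2.imread("pics/w7.png");
S=np.array([.5825,-.208,.015]);print("seat",R.T@(S-p)*1000)
M=ray(w,[(255,110)],.025);print("mirror",(R.T@(M-p).T).T*1000,M)
E
```

```text
[[ -0.93786358  94.41421501 -41.79855073]
 [ -0.9291597   94.41756199 -36.2534169 ]
 [ -0.94701309  94.41069352 -47.63279934]
 [-13.95750594  94.41163359 -46.9578609 ]
 [ 12.06531768  94.41057132 -46.95273512]]
nose [[ -0.66178815 136.94795151  14.09447738]]
seat [ -0.82127915 139.48138455  69.46739738]
mirror [[  1.00670025 129.47625794  61.10176937]] [[ 0.57396206 -0.20727103  0.025     ]]
```

```bash
python3 -m crank '[{"hand":1,"dx":-1,"dy":0,"dz":-25,"yaw":0},{"hand":1,"dx":-1,"dy":0,"dz":-55,"yaw":0},{"hand":1,"dx":-1,"dy":0,"dz":-75,"yaw":0},{"hand":1,"dx":-1,"dy":20,"dz":-75,"yaw":0},{"hand":1,"dx":-1,"dy":50,"dz":-75,"yaw":0},{"hand":1,"dx":-1,"dy":70,"dz":-75,"yaw":0},{"hand":1,"dx":-1,"dy":78,"dz":-75,"yaw":0},{"hand":1,"dx":-1,"dy":80,"dz":-75,"yaw":0},{"hand":1,"dx":-1,"dy":80,"dz":-75,"yaw":0},{"hand":1,"dx":-1,"dy":80,"dz":-75,"yaw":0}]' 20;  python3 - <<'E'
from h import *
p,R,s=tool();w=bot.camera_info("wrist")
f=bot.grab_frame("wrist");cv2.imwrite("pics/w8.png",f[:,:,::-1])
print(p,s["tool_rot"],s["force"],s["grip_width"],s["qpos"])
E
```

```text
clock: 10.22
position: [0.4449, -0.1652, 0.0747]
tool_rot: [-1.57, 0.0, -1.871]
force: [0.5, -0.1, 0.5]
grip_width: 0.0001
[ 0.44493951 -0.16522054  0.07465329] [-1.57006432e+00  2.99993494e-05 -1.87110721e+00] [ 0.48339147 -0.1409459   0.49605554] 0.00014827382941554984 [ 0.27469035  0.54137957 -0.05745945  2.10892145  0.06272777  0.49210761
 -1.70095285]
```

View pics/w8.png

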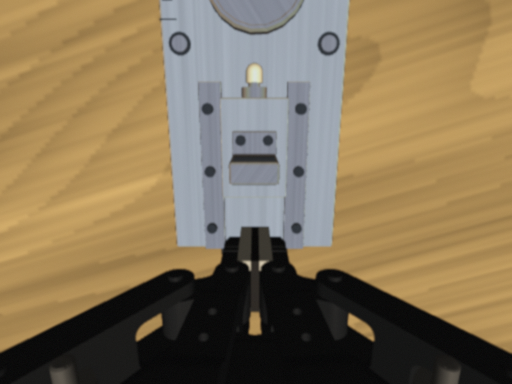

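The shut fingers at (255,235) are lined up behind the tab at (255,172). I'll lower them, then approach to just short of contact.

```bash
python3 -m crank '[{"hand":1,"dx":0,"dy":15,"dz":0,"yaw":0},{"hand":1,"dx":0,"dy":28,"dz":0,"yaw":0},{"hand":1,"dx":0,"dy":32,"dz":0,"yaw":0},{"hand":1,"dx":0,"dy":32,"dz":0,"yaw":0},{"hand":1,"dx":0,"dy":32,"dz":0,"yaw":0}]'; python3 -m crank '[{"hand":1,"dx":0,"dy":0,"dz":5,"yaw":0},{"hand":1,"dx":0,"dy":0,"dz":10,"yaw":0},{"hand":1,"dx":0,"dy":0,"dz":12,"yaw":0},{"hand":1,"dx":0,"dy":0,"dz":12,"yaw":0},{"hand":1,"dx":0,"dy":0,"dz":12,"yaw":0}]'
```

```text
clock: 10.68
position: [0.4447, -0.1652, 0.0427]
tool_rot: [-1.57, 0.0, -1.871]
force: [1.7, 0.0, 1.0]
grip_width: 0.0
clock: 11.1
position: [0.456, -0.1686, 0.0421]
tool_rot: [-1.571, 0.0, -1.871]
force: [-0.9, -0.7, -0.3]
grip_width: 0.0002
```

```bash
python3 -m crank '[{"hand":1,"dx":0,"dy":0,"dz":1,"yaw":0},{"hand":1,"dx":0,"dy":0,"dz":2,"yaw":0},{"hand":1,"dx":0,"dy":0,"dz":3,"yaw":0},{"hand":1,"dx":0,"dy":0,"dz":4,"yaw":0},{"hand":1,"dx":0,"dy":0,"dz":5,"yaw":0},{"hand":1,"dx":0,"dy":0,"dz":6,"yaw":0},{"hand":1,"dx":0,"dy":0,"dz":7,"yaw":0},{"hand":1,"dx":0,"dy":0,"dz":8,"yaw":0}]'; python3 -m crank '[{"hand":1,"dx":0,"dy":0,"dz":1,"yaw":0},{"hand":1,"dx":0,"dy":0,"dz":2,"yaw":0},{"hand":1,"dx":0,"dy":0,"dz":3,"yaw":0},{"hand":1,"dx":0,"dy":0,"dz":4,"yaw":0},{"hand":1,"dx":0,"dy":0,"dz":5,"yaw":0},{"hand":1,"dx":0,"dy":0,"dz":6,"yaw":0}]'; python3 - <<'E'
from h import *
import pickle
p,R,s=tool();w=bot.camera_info("wrist");pickle.dump((w,p,R),open("w9.pkl","wb"))
f=bot.grab_frame("wrist");cv2.imwrite("pics/w9.png",f[:,:,::-1])
print(p,R.T@s["force"],s["grip_width"])
E
```

```text
clock: 11.77
position: [0.4632, -0.1709, 0.0419]
tool_rot: [-1.572, -0.0, -1.871]
force: [-4.0, 2.1, 2.1]
grip_width: 0.0001
clock: 12.27
position: [0.4692, -0.1728, 0.0419]
tool_rot: [-1.571, -0.0, -1.871]
force: [-4.2, 1.7, -0.3]
grip_width: 0.0002
[ 0.46920621 -0.17278132  0.04194893] [-0.40306618  0.34694596 -4.48709147] 0.0002001737507831048
```

View pics/w9.png

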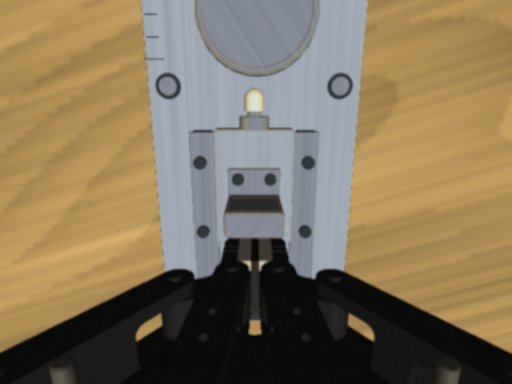

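The slide is moving at about 4.5 N. The nose tip is at (255,88) and the mirror's near edge at (257,75), still apart.

```bash
python3 - <<'E'
from h import *
import pickle
w,p,R=pickle.load(open("w9.pkl","rb"))
for z in (.0165,.0195):
  N=ray(w,[(255,88)],z)[0];print("nose",R.T@(N-p)*1000)
M=ray(w,[(257,75)],.025)[0];print("mirror edge",R.T@(M-p)*1000)
print("seat-29",(R.T@(np.array([.5825,-.208,.015])-p)*1000)[2]-29)
E
```

```text
nose [ 0.85397492 25.43716778 74.3829066 ]
nose [ 0.85093749 22.43718727 74.25929846]
mirror edge [ 1.80292238 16.93629185 79.97277261]
seat-29 89.64583032322442
```

```bash
python3 -m crank '[{"hand":1,"dx":0,"dy":0,"dz":1,"yaw":0},{"hand":1,"dx":0,"dy":0,"dz":2,"yaw":0},{"hand":1,"dx":0,"dy":0,"dz":3,"yaw":0},{"hand":1,"dx":0,"dy":0,"dz":4,"yaw":0},{"hand":1,"dx":0,"dy":0,"dz":4.4,"yaw":0},{"hand":1,"dx":0,"dy":0,"dz":4.8,"yaw":0},{"hand":1,"dx":0,"dy":0,"dz":5.2,"yaw":0},{"hand":1,"dx":0,"dy":0,"dz":5.6,"yaw":0},{"hand":1,"dx":0,"dy":0,"dz":6,"yaw":0},{"hand":1,"dx":0,"dy":0,"dz":6.4,"yaw":0},{"hand":1,"dx":0,"dy":0,"dz":6.8,"yaw":0},{"hand":1,"dx":0,"dy":0,"dz":7.2,"yaw":0}]'; python3 -m crank '[{"hand":1,"dx":0,"dy":0,"dz":0.4,"yaw":0},{"hand":1,"dx":0,"dy":0,"dz":0.8,"yaw":0},{"hand":1,"dx":0,"dy":0,"dz":1.2,"yaw":0},{"hand":1,"dx":0,"dy":0,"dz":1.6,"yaw":0},{"hand":1,"dx":0,"dy":0,"dz":2,"yaw":0},{"hand":1,"dx":0,"dy":0,"dz":2.4,"yaw":0},{"hand":1,"dx":0,"dy":0,"dz":2.8,"yaw":0},{"hand":1,"dx":0,"dy":0,"dz":3.2,"yaw":0}]'; python3 - <<'E'
from h import *
import pickle
p,R,s=tool();w=bot.camera_info("wrist");pickle.dump((w,p,R),open("w10.pkl","wb"))
f=bot.grab_frame("wrist");cv2.imwrite("pics/w10.png",f[:,:,::-1])
f=bot.grab_frame("top");cv2.imwrite("pics/t10.png",cv2.resize(f[155:260,270:355,::-1],None,fx=5,fy=5,interpolation=cv2.INTER_CUBIC))
print(p,R.T@s["force"],"left to clamp",(R.T@(np.array([.5825,-.208,.015])-p)*1000)[2]-29-74.3)
E
```

```text
clock: 13.32
position: [0.476, -0.1748, 0.042]
tool_rot: [-1.571, 0.0, -1.871]
force: [-4.0, 0.9, -2.6]
grip_width: 0.0004
clock: 13.98
position: [0.4791, -0.1758, 0.042]
tool_rot: [-1.571, -0.0, -1.871]
force: [-4.9, 0.0, -3.9]
grip_width: -0.0002
[ 0.47913113 -0.17583244  0.04197792] [ 1.44163427  3.87583718 -4.69883473] left to clamp 4.9598112726230426
```

View pics/w10.png

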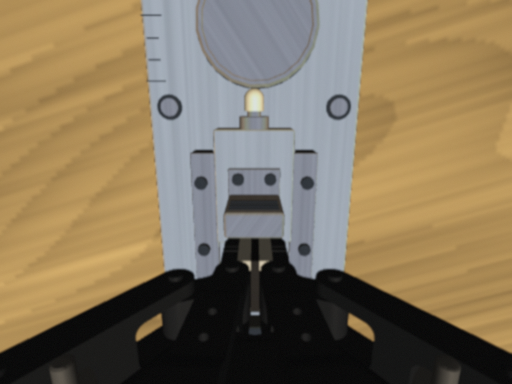

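View pics/t10.png

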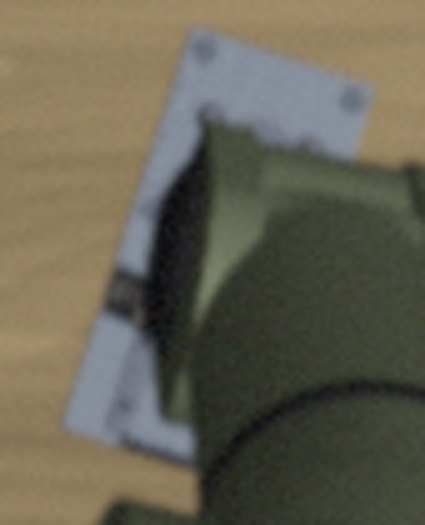

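```bash
python3 -m crank '[{"hand":1,"dx":0,"dy":0,"dz":0.3,"yaw":0},{"hand":1,"dx":0,"dy":0,"dz":0.6,"yaw":0},{"hand":1,"dx":0,"dy":0,"dz":0.9,"yaw":0},{"hand":1,"dx":0,"dy":0,"dz":1.2,"yaw":0},{"hand":1,"dx":0,"dy":0,"dz":1.5,"yaw":0}]'; python3 -m crank '[{"hand":1,"dx":0,"dy":0,"dz":0.2,"yaw":0},{"hand":1,"dx":0,"dy":0,"dz":0.4,"yaw":0},{"hand":1,"dx":0,"dy":0,"dz":0.6,"yaw":0},{"hand":1,"dx":0,"dy":0,"dz":0.8,"yaw":0}]'; python3 - <<'E'
from h import *
import pickle
p,R,s=tool();w=bot.camera_info("wrist")
f=bot.grab_frame("wrist");cv2.imwrite("pics/w11.png",f[:,:,::-1])
print(p,R.T@s["force"],R.T@s["moment"],"left to clamp",(R.T@(np.array([.5825,-.208,.015])-p)*1000)[2]-29-74.3)
E
```

```text
clock: 14.5
position: [0.4806, -0.1763, 0.042]
tool_rot: [-1.571, 0.0, -1.871]
force: [-5.0, 1.2, -3.5]
grip_width: -0.0002
clock: 14.83
position: [0.4813, -0.1765, 0.042]
tool_rot: [-1.571, 0.0, -1.871]
force: [-5.0, 1.3, -2.1]
grip_width: -0.0001
[ 0.48132975 -0.17650232  0.04200229] [ 0.21009497  2.11667622 -5.13721496] [-1.042346   -0.03816902 -0.10734251] left to clamp 2.660278937139722
```

View pics/w11.png

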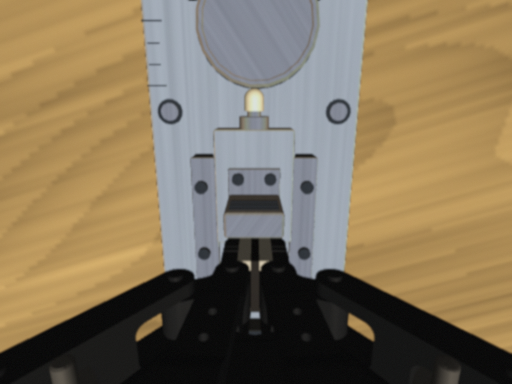

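The mirror now keeps the same distance from the nose, so it is being pushed along. From here I use finer steps.

```bash
python3 -m crank '[{"hand":1,"dx":0,"dy":0,"dz":0.15,"yaw":0},{"hand":1,"dx":0,"dy":0,"dz":0.3,"yaw":0},{"hand":1,"dx":0,"dy":0,"dz":0.45,"yaw":0},{"hand":1,"dx":0,"dy":0,"dz":0.6,"yaw":0}]'
```

```text
clock: 15.22
position: [0.4818, -0.1766, 0.042]
tool_rot: [-1.571, 0.0, -1.871]
force: [-4.8, 2.1, -1.3]
grip_width: -0.0001
```

```bash
python3 -m crank '[{"hand":1,"dx":0,"dy":0,"dz":0.15,"yaw":0},{"hand":1,"dx":0,"dy":0,"dz":0.3,"yaw":0},{"hand":1,"dx":0,"dy":0,"dz":0.45,"yaw":0}]'
```

```text
clock: 15.47
position: [0.4822, -0.1767, 0.042]
tool_rot: [-1.571, 0.0, -1.871]
force: [-5.9, 0.9, -1.9]
grip_width: -0.0001
```

```bash
python3 -m crank '[{"hand":1,"dx":0,"dy":0,"dz":0.15,"yaw":0},{"hand":1,"dx":0,"dy":0,"dz":0.3,"yaw":0},{"hand":1,"dx":0,"dy":0,"dz":0.4,"yaw":0}]'
```

```text
clock: 15.72
position: [0.4826, -0.1769, 0.042]
tool_rot: [-1.571, 0.0, -1.871]
force: [-5.2, 1.9, -1.7]
grip_width: 0.0003
```

```bash
python3 -m crank '[{"hand":1,"dx":0,"dy":0,"dz":0.1,"yaw":0},{"hand":1,"dx":0,"dy":0,"dz":0.2,"yaw":0},{"hand":1,"dx":0,"dy":0,"dz":0.3,"yaw":0}]'
```

```text
clock: 15.97
position: [0.4829, -0.177, 0.042]
tool_rot: [-1.571, -0.0, -1.871]
force: [-4.7, 2.5, -1.7]
grip_width: 0.0002
```

```bash
python3 -m crank '[{"hand":1,"dx":0,"dy":0,"dz":0.1,"yaw":0},{"hand":1,"dx":0,"dy":0,"dz":0.2,"yaw":0},{"hand":1,"dx":0,"dy":0,"dz":0.3,"yaw":0}]'
```

```text
clock: 16.22
position: [0.4832, -0.1771, 0.042]
tool_rot: [-1.571, 0.0, -1.871]
force: [-4.8, 1.5, -0.4]
grip_width: -0.0001
```

```bash
python3 -m crank '[{"hand":1,"dx":0,"dy":0,"dz":0.1,"yaw":0},{"hand":1,"dx":0,"dy":0,"dz":0.2,"yaw":0},{"hand":1,"dx":0,"dy":0,"dz":0.3,"yaw":0}]'
```

```text
clock: 16.47
position: [0.4835, -0.1771, 0.042]
tool_rot: [-1.571, 0.0, -1.871]
force: [-4.9, 2.0, -2.1]
grip_width: -0.0002
```

```bash
python3 -m crank '[{"hand":1,"dx":0,"dy":0,"dz":0.1,"yaw":0},{"hand":1,"dx":0,"dy":0,"dz":0.2,"yaw":0},{"hand":1,"dx":0,"dy":0,"dz":0.3,"yaw":0}]'
```

```text
clock: 16.72
position: [0.4838, -0.1772, 0.042]
tool_rot: [-1.571, 0.0, -1.871]
force: [-5.2, 1.0, -1.4]
grip_width: 0.0
```

```bash
python3 -m crank '[{"hand":1,"dx":0,"dy":0,"dz":0.1,"yaw":0},{"hand":1,"dx":0,"dy":0,"dz":0.2,"yaw":0},{"hand":1,"dx":0,"dy":0,"dz":0.3,"yaw":0}]'
```

```text
clock: 16.97
position: [0.484, -0.1773, 0.042]
tool_rot: [-1.571, -0.0, -1.871]
force: [-5.8, 1.6, -1.1]
grip_width: -0.0003
```

```bash
python3 -m crank '[{"hand":1,"dx":0,"dy":0,"dz":0.1,"yaw":0},{"hand":1,"dx":0,"dy":0,"dz":0.2,"yaw":0},{"hand":1,"dx":0,"dy":0,"dz":0.3,"yaw":0}]'
```

```text
clock: 17.22
position: [0.4842, -0.1774, 0.042]
tool_rot: [-1.571, -0.0, -1.871]
force: [-7.1, 1.3, 0.5]
grip_width: -0.0
```

```bash
python3 - <<'E'
from h import *
p,R,s=tool()
print(p,R.T@s["force"],"left",(R.T@(np.array([.5825,-.208,.015])-p)*1000)[2]-29-74.3)
f=bot.grab_frame("wrist");cv2.imwrite("pics/w12.png",f[:,:,::-1])
E
```

```text
[ 0.48416197 -0.17737985  0.04199851] [ 0.84734387 -0.49292724 -7.22033559] left -0.29040149855443076
```

```bash
python3 -m crank '[{"hand":1,"dx":0,"dy":0,"dz":0.1,"yaw":0},{"hand":1,"dx":0,"dy":0,"dz":0.1,"yaw":0},{"hand":1,"dx":0,"dy":0,"dz":0.1,"yaw":0}]'
```

```text
clock: 17.52
position: [0.4842, -0.1774, 0.042]
tool_rot: [-1.571, -0.0, -1.871]
force: [-6.4, 1.9, 1.1]
grip_width: 0.0001
```

```bash
python3 -m crank '[{"hand":1,"dx":0,"dy":0,"dz":0.1,"yaw":0},{"hand":1,"dx":0,"dy":0,"dz":0.1,"yaw":0},{"hand":1,"dx":0,"dy":0,"dz":0.1,"yaw":0}]'
```

```text
clock: 17.77
position: [0.4842, -0.1774, 0.042]
tool_rot: [-1.572, -0.0, -1.871]
force: [-7.9, 3.0, 1.6]
grip_width: -0.0001
```

View pics/w12.png

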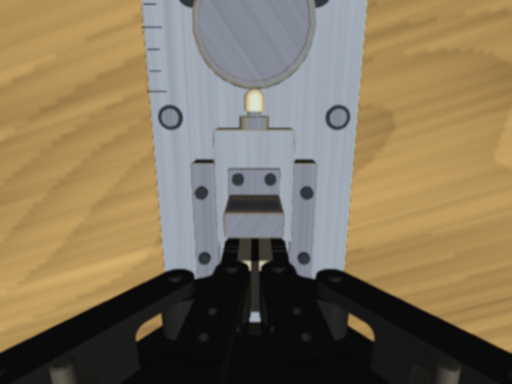

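The mirror has centred itself between the pins at (187,3) and (321,3), and the slide has stopped. I'm adding a little more push.

```bash
python3 -m crank '[{"hand":1,"dx":0,"dy":0,"dz":0.1,"yaw":0},{"hand":1,"dx":0,"dy":0,"dz":0.15,"yaw":0},{"hand":1,"dx":0,"dy":0,"dz":0.15,"yaw":0},{"hand":1,"dx":0,"dy":0,"dz":0.15,"yaw":0}]'
```

```text
clock: 18.1
position: [0.4843, -0.1774, 0.042]
tool_rot: [-1.572, -0.0, -1.871]
force: [-7.8, 2.9, 1.3]
grip_width: 0.0001
```

```bash
python3 - <<'E'
from h import *
p,R,s=tool();print(p,R.T@s["force"])
f=bot.grab_frame("wrist")
p,R,s=tool();print(p,R.T@s["force"])
E
```

```text
[ 0.48427883 -0.17741325  0.04199586] [-0.43250064 -1.28910198 -8.34109377]
[ 0.48426014 -0.17739861  0.04197917] [ 0.35940116 -1.56514489 -7.75568903]
```

```bash
python3 -m crank '[{"hand":1,"dx":0,"dy":0,"dz":0.1,"yaw":0},{"hand":1,"dx":0,"dy":0,"dz":0.2,"yaw":0},{"hand":1,"dx":0,"dy":0,"dz":0.2,"yaw":0},{"hand":1,"dx":0,"dy":0,"dz":0.2,"yaw":0}]'
```

```text
clock: 18.48
position: [0.4844, -0.1775, 0.042]
tool_rot: [-1.572, -0.0, -1.871]
force: [-8.1, 2.2, 2.3]
grip_width: 0.0
```

```bash
python3 -m crank '[{"hand":1,"dx":0,"dy":0,"dz":0.1,"yaw":0},{"hand":1,"dx":0,"dy":0,"dz":0.15,"yaw":0},{"hand":1,"dx":0,"dy":0,"dz":0.15,"yaw":0},{"hand":1,"dx":0,"dy":0,"dz":0.15,"yaw":0}]'
```

```text
clock: 18.82
position: [0.4844, -0.1774, 0.042]
tool_rot: [-1.572, -0.0, -1.871]
force: [-10.1, 3.6, 3.0]
grip_width: 0.0003
```

Push is about 10.7 N, so roughly 6 N on the mirror. Backing off along the slide, then up.

```bash
python3 -m crank '[{"hand":1,"dx":0,"dy":0,"dz":-0.3,"yaw":0},{"hand":1,"dx":0,"dy":0,"dz":-0.6,"yaw":0},{"hand":1,"dx":0,"dy":0,"dz":-1,"yaw":0},{"hand":1,"dx":0,"dy":0,"dz":-2,"yaw":0},{"hand":1,"dx":0,"dy":0,"dz":-5,"yaw":0},{"hand":1,"dx":0,"dy":0,"dz":-12,"yaw":0},{"hand":1,"dx":0,"dy":0,"dz":-16,"yaw":0},{"hand":1,"dx":0,"dy":-20,"dz":-16,"yaw":0},{"hand":1,"dx":0,"dy":-50,"dz":-16,"yaw":0},{"hand":1,"dx":0,"dy":-80,"dz":-16,"yaw":0},{"hand":1,"dx":0,"dy":-95,"dz":-16,"yaw":0},{"hand":1,"dx":0,"dy":-100,"dz":-16,"yaw":0}]'; python3 -m crank '[{"hand":1,"dx":0,"dy":0,"dz":0,"yaw":0},{"hand":1,"dx":0,"dy":0,"dz":0,"yaw":0},{"hand":1,"dx":0,"dy":0,"dz":0,"yaw":0}]'; python3 - <<'E'
from h import *
import pickle
p,R,s=tool();w=bot.camera_info("wrist");pickle.dump((w,p,R),open("w13.pkl","wb"))
f=bot.grab_frame("wrist");cv2.imwrite("pics/w13.png",f[:,:,::-1])
cv2.imwrite("pics/w13c.png",cv2.resize(f[0:210,170:340,::-1],None,fx=3.5,fy=3.5/1.25,interpolation=cv2.INTER_CUBIC))
cv2.imwrite("pics/t13.png",bot.grab_frame("top")[:,:,::-1])
print(p,s["force"])
E
```

```text
clock: 19.82
position: [0.4706, -0.1732, 0.1446]
tool_rot: [-1.567, 0.0, -1.871]
force: [0.2, -0.5, 0.2]
grip_width: -0.0002
clock: 20.07
position: [0.4692, -0.1727, 0.1409]
tool_rot: [-1.572, -0.0, -1.871]
force: [-0.2, 0.2, -0.7]
grip_width: 0.0002
[ 0.46921108 -0.17272519  0.1409218 ] [-0.19937427  0.20028626 -0.74349638]
```

View pics/w13.png

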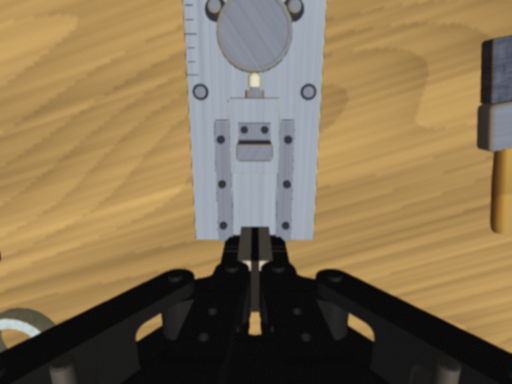

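View pics/t13.png

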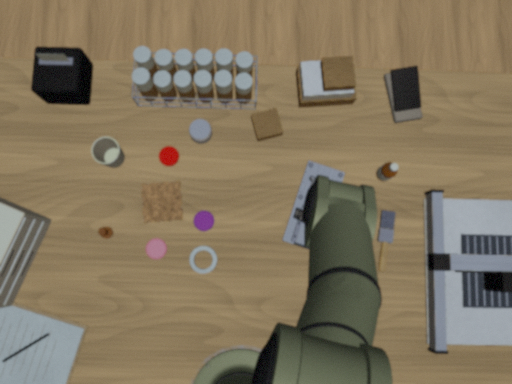

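The bystanders are unmoved in the top view. In the wrist view the mirror at (254,32) sits against both pins and the nose. I'll take one closer look with the camera over it.

```bash
python3 -m crank '[{"hand":1,"dx":0,"dy":-5,"dz":20,"yaw":0},{"hand":1,"dx":0,"dy":-5,"dz":40,"yaw":0},{"hand":1,"dx":0,"dy":-5,"dz":60,"yaw":0},{"hand":1,"dx":0,"dy":-5,"dz":60,"yaw":0},{"hand":1,"dx":0,"dy":-5,"dz":60,"yaw":0},{"hand":1,"dx":0,"dy":-5,"dz":60,"yaw":0}]'; python3 - <<'E'
from h import *
p,R,s=tool();w=bot.camera_info("wrist")
f=bot.grab_frame("wrist")[:,:,::-1].copy();cv2.imwrite("pics/w14.png",f)
S=np.array([.5825,-.208,.015]);print(p,proj(w,[S,S+[0,0,.01]]))
c=proj(w,[S])[0].astype(int);x0,y0=c-[65,70]
cv2.imwrite("pics/w14c.png",cv2.resize(f[max(y0,0):c[1]+75,x0:c[0]+65],None,fx=4,fy=4,interpolation=cv2.INTER_CUBIC));print(x0,max(y0,0))
E
```

```text
clock: 20.67
position: [0.5263, -0.1905, 0.1462]
tool_rot: [-1.573, -0.0, -1.871]
force: [-0.0, 0.3, -1.2]
grip_width: -0.0001
[ 0.52628054 -0.19046929  0.1461599 ] [[253.97638654 112.33723236]
 [253.95156247 112.74179787]]
188 42
```

View pics/w14c.png

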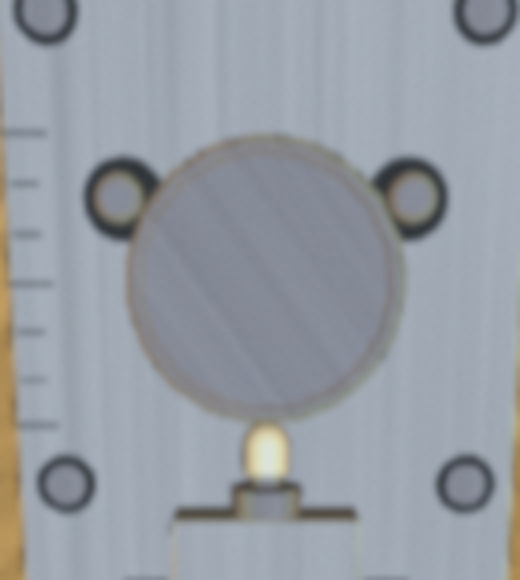

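The mirror touches both pins and the nose. Its centre is at about (254.4,111.4), against the computed seat at (254.0,112.7), which is about 1 mm off. The robot is clear, so I'm handing in.

```bash
python3 -c "
from workcell import bot
print(bot.job_done(), bot.observe()['clock'])"
```

```text
the job is handed in; nothing more can be done
the job is handed in; nothing more can be done
```

The mirror is clamped in the nest, and I handed the job in at about 21 s. No verdict was reported, so success is not confirmed.

**What I did:** I took the steel mirror from the cork pad and laid it about 8 mm short of the stops. With the fingers shut, I pushed the slide's tab forward in small steps. The slide moved at about 5 N and the push rose once everything touched. I stopped at about 10.7 N, roughly 6 N on the glass, then backed off and lifted clear.

**Last checks:**
- **Position:** The last close-up shows the mirror against both pins and the nose, about 1 mm from the computed seat and within calibration error.
- **Other things:** The bystanders look unmoved in the top view after clamping, and the robot touches nothing.
- **Not measured:** The clamping force left after letting go could not be measured. I am relying on the slide's roughly 4 N drag to hold it.

No check failed. The three estimates of the seat position, from the ring, the pins and the plate edge, differed by up to about 1.5 mm. I used the average of the ring and pin estimates.

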